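# Free a glued-up stop and set it snug

### The arm

A 6-joint arm with a two-finger parallel gripper is mounted at the origin on the work surface. World frame = base frame: x ahead of the robot, y to its left, z up, the work surface at z = 0. Lengths are in m, angles in degrees, forces in N, time in s.
With the tool pointing down it reaches from about 0.3 to 0.75 m from the base axis. Payload 8.5 kg.
Tool frame: the origin (TCP) lies between the finger pads; the fingertips stand 17 mm ahead of it and the grasp point (between the pads) lies 2 mm behind it; z points along the fingers, y is the direction in which the jaws open and shut (so a half turn about z gives the same grasp; the last joint's range is limited). The gripper opens to 85 mm and grips with 20 to 120 N. Pads are 22 mm wide; open, the fingers measure 114 mm over their backs; the gripper's body (76 mm by 85 mm) begins 54 mm behind the grasp point. The pads swing forward as they close: fully open they stand 13 mm farther back than shut.
Start: joints at [54.987, 21.807, 74.336, -0, 83.858, -12.336], TCP at [0.212, 0.507, 0.248] pointing down, gripper open.
Joint ranges: [-178.18, 178.18], [-50.72, 133.34], [12.68, 142.11], [-81.47, 261.47], [9.98, 163.14], [-165.26, 165.26]. Speed limits (degrees/s): [136.94, 136.94, 180, 180, 180, 180].

### API

Orientations are given as a 3x3 rotation matrix whose columns are the frame's x, y, z axes.
In Python, from rig import readout, eyes, env gives the robot as it stands.
- The arm moves only by the tool arm_command, never from a script. Its argument "rows" is text: rows parted by semicolons, each of 7 numbers parted by spaces: the closure, from 0 (fully open) to 1 (shut), then the shift along the tool's x, y, z in mm, then the turn, a rotation vector about the tool's x, y, z in degrees. In form: grip dx dy dz rx ry rz; .... A call has 1 to 5 rows; each row shifts and turns the commanded pose from where the row before left it, along the tool's axes as they then stand; what a row does not reach is not made up. A row lasts 1/12 s, in which the tool goes at most 41.7 mm and 7.16 degrees, less where a joint would pass 70% of its speed; a pose out of reach is approached as far as the arm can. A call with a gripper value outside its range is refused whole. The fingers move at their own pace and stop on an object; "squeeze" is the grip in N (left out, the last holds). Time passes only in rows, so rows that do not move let the fingers close. It gives the time, the measured TCP pose, the force and the opening at its end, in the units of the state.
- readout.observe(): the state, without advancing time (a new reading comes with each control period).
- eyes.get_image(name): name is "side" or "top"; returns the picture (480x640x3 uint8, red, green, blue); there is no depth.
- eyes.camera_model(name): a dict with "mtx" (3x3 intrinsics, pixels), "view" (4x4, takes a point from world to camera coordinates). Camera axes: x right, y up, looking along -z (the intrinsics and any distortion apply to the point x, -y, -z); pixel columns grow to the right and rows downward; lengths in m; the calibration is good to about 2 mm. A picture is of the moment at which its call begins. camera_model takes no time and is no camera call.
- env.close_job(): hands the job in, once; it reports no verdict.
The state is a dict: "time_s": time; "q": joint angles; "qvel": joint speeds; "joint_efforts": joint torques, N m; "position": TCP position; "tool_rot": TCP orientation; "ft_force": force on the tool from outside, world axes, zero at the start; "wrist_torque": the same for the moment, N m; "grip_width": finger opening in m.
Only numpy, scipy, OpenCV 4.12 (cv2) and the standard library are available. Lean on these libraries where they do the work, as an engineer would, in place of code of your own. Each camera call takes 0.05 s, during which the arm holds its last target. There are 200 camera calls.

### The job

The clamp knob of the stop on the cutting fixture is stuck with dried glue. Break it loose counter-clockwise and turn it on until it is fully open before you move the stop; then slide the stop along the fence so that it pushes the wooden blank up to the fixed end block and presses it there snugly but gently, and turn the knob back clockwise until it is clamped tight, leaving the blank snug between stop and block. Do not touch the blank itself with the gripper, and leave the other two pieces of wood on the board where they are.

Things in the scene. Friction and masses are not known exactly. Their poses are not given: they have to be found in the camera images.
- knob (a joint): angle of the clamp knob, rad: 0 is clamped (as it starts), grows counter-clockwise seen from above, 1.3 is fully open; hard stops at both ends. Dried glue holds it over the first 0.3 rad with a peak of about 0.8 N m; once broken, about 0.13 N m turns it and the glue never grips again. Below about 0.2 rad its cam locks the stop to the fence, and turning it there takes up to 0.25 N m
- knob_grip (a point): centre of the knob's grip, a black plastic bar 60 mm long, 14 thick, 30 tall (15 above and below this point), on a thin steel stem on top of the stop carriage. Site x runs along the bar, y across it (grip it across y from above), z up, along the turning axis. The carriage's flat top, 50 mm square, lies 26 mm below. At knob angle 0 the bar is square to the fence
- stop (a joint): position of the stop carriage along the fence, m, grows towards the fixed end block (fixture +y); range -0.11 to 0.15. Unlocked it slides against about 3 N of friction; it can be pushed along by the knob while the knob is held. The pushed blank adds about 1 N
- stop_face (a point): centre of the stop's contact face, on a dark steel arm 40 mm wide and 12 mm thick that hangs from the carriage in front of the fence; the face looks along fixture +y. In fixture axes the knob axis lies 36 mm to +x and 25 mm to -y of this point, and knob_grip is 72 mm above it
- fixture: cutting fixture screwed to the bench: plywood board 200 x 460 x 18 mm with an aluminium fence 24 mm thick along its far side, top 62 mm above the bench. Origin at the centre of the board's underside; y along the fence towards the end block, x away from the robot side, z up. The end block's face, looking along -y, stands anywhere 155 to 195 mm from the origin along y and is not measured: find it by feel or sight
- blank: light wooden blank 36 x 150 x 30 mm, about 0.14 kg, lying loose on the base board along the fence, between the stop and the fixed end block (a dark wooden block 44 x 24 mm, 36 tall, on the board in front of the fence at its +y end). Origin at the centre of its underside; its length lies along its y
- blank_near (a point): centre of the blank's end face that the stop meets
- offcut: bystander: light offcut 30 x 70 x 22 mm lying on the base board, near its robot-side edge; origin at the centre of its underside
- short_blank: bystander: dark wooden piece 26 x 100 x 26 mm lying on the base board, near its robot-side edge; origin at the centre of its underside
- blank_far (a point): centre of the blank's other end face, that meets the end block
Not all that is in view belongs to the job. Leave any green look-alike of the blank alone.

How it is judged (in metres and radians):
On the way, in this order (a step that is already met when the one before it is completed fails the run):
1. the knob is broken loose and turned at least to 1.1 rad, with the stop still within 12 mm of where it started (value of joint knob above 1.1 rad and distance of stop_face from where it was at the start of the episode below 0.012 m), for 0.1 s.
2. with the knob open, the stop presses the blank against the end block with more than 3 N (contact force between stop and blank above 3 N and contact force between blank and end_block above 3 N and value of joint knob above 0.3 rad), for 0.15 s.
At the end, for the whole second after the job is handed in: the knob is clamped again (below 0.15 rad) and let go; the blank lies flat on the board at rest, its far end within 2 mm of the end block's face and its near end within 2 mm of the stop's face (value of joint knob below 0.15 rad and y of blank_far in the frame of end_block above -0.014 m and y of blank_near in the frame of stop_face between -0.003 and 0.002 m and horizontal distance between blank_near and stop_face below 0.012 m and height (world z) of blank below 0.022 m and angle between blank's own z axis and vertical below 0.05 rad and linear speed of blank below 0.01 m/s); the robot touches nothing.
It fails at once if the stop presses the blank with more than 25 N (contact force between stop and blank above 25 N).
It fails at once if the fingers handle the blank itself (contact force between the fingers and blank above 1 N).
It fails at once if the offcut or the short dark piece is moved by more than 20 mm (distance of any of offcut, short_blank from where it was at the start of the episode above 0.02 m).
It also fails if it takes over 54 s, if anything falls off the work surface, if the arm or the gripper's body presses on something with over 40 N, if the wrist force passes 120 N, or if a joint passes its speed limit or range.

## Working session

There is one attempt and no reset: what is moved stays moved. The work goes in short steps, Python scripts to look and compute and a tool call to move; the robot and the scene stay as the last step left them, time stands still between calls to the robot, and variables do not carry over. Pictures are saved under pics/ and viewed, about 8 in all and at most 12, crops included, and the job is handed in when it is done.

Besides the shell and the picture viewer there is one more tool, called after "Emit:" by a JSON object that holds its "op" and its "data", one argument or row to a line. arm_command: Moves the arm, as the interface text tells. Its arguments: {"type":"object","properties":{"rows":{"type":"string"},"squeeze":{"type":"number"}},"required":["rows"]}

```bash
mkdir -p pics; python3 - <<'E'
from rig import readout, eyes, env
import cv2
for n in ("top","side"):
    im=eyes.get_image(n); cv2.imwrite(f"pics/{n}0.png",im[:,:,::-1])
    m=eyes.camera_model(n); print(n,m["mtx"],m["view"],[k for k in m])
s=readout.observe(); print(s)
E
```

```text
top [[533.68513139   0.         320.14502151]
 [  0.         533.68513139 235.38027414]
 [  0.           0.           1.        ]] [[ 6.24195865e-04 -9.99435097e-01  3.36020370e-02  4.76249252e-02]
 [ 9.89801531e-01  5.40415655e-03  1.42350706e-01 -5.03650262e-01]
 [-1.42451883e-01  3.31704930e-02  9.89245763e-01 -9.35019065e-01]
 [ 0.00000000e+00  0.00000000e+00  0.00000000e+00  1.00000000e+00]] ['mtx', 'view']
side [[500.89807141   0.         323.02482934]
 [  0.         500.89807141 236.17607889]
 [  0.           0.           1.        ]] [[ 0.73117395 -0.68218162  0.00359059 -0.31900083]
 [ 0.44877911  0.48495988  0.75060724 -0.29778666]
 [-0.51379176 -0.54721308  0.66073889 -0.73733317]
 [ 0.          0.          0.          1.        ]] ['mtx', 'view']
{'time_s': 0.1, 'q': array([ 5.49877926e+01,  2.18385285e+01,  7.43824384e+01, -1.19898683e-03,
        8.38588015e+01, -1.23378022e+01]), 'qvel': array([ 0.03268523, -0.04340946, -0.19665029,  0.00919645,  0.02316241,
        0.03104521]), 'joint_efforts': array([ 4.37526396e-03, -4.49219584e+01, -2.31658924e+01, -1.52914454e-04,
        3.62023304e-03, -2.69826239e-05]), 'position': array([0.21189244, 0.50726055, 0.24774847]), 'tool_rot': array([[-9.22711148e-01,  3.85491280e-01, -7.81747532e-04],
       [ 3.85491973e-01,  9.22710470e-01, -1.15220849e-03],
       [ 2.77160306e-04, -1.36451302e-03, -9.99999031e-01]]), 'ft_force': array([-0.30208835,  0.18440989,  0.26977034]), 'wrist_torque': array([-0.06560433,  0.06351814, -0.06781633]), 'grip_width': 0.0854512736138654}
```

View pics/top0.png

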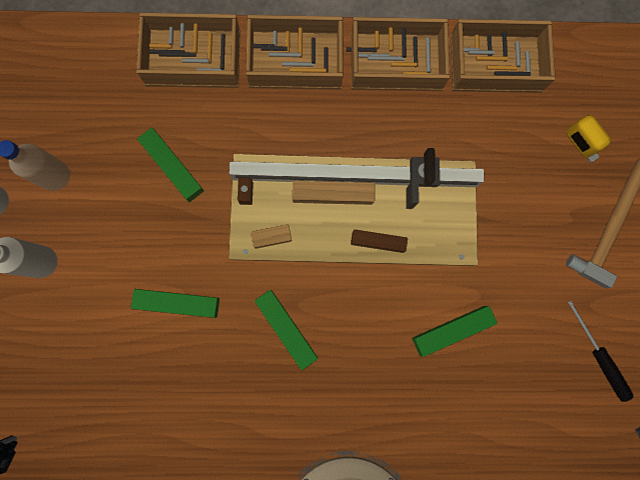

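View pics/side0.png

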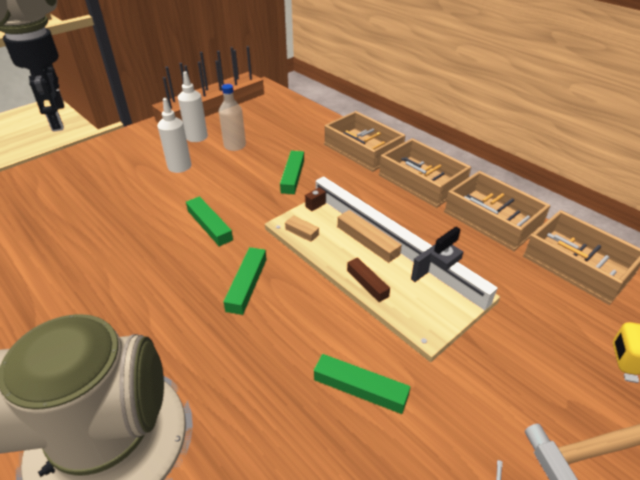

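Top view: the blank is the light piece along the fence at (334,192). The look-alikes are the green bars at (170,164), (175,303), (287,330) and (455,331), the offcut at (271,236) and the dark short piece at (379,241). The end block is at (244,190), the stop arm at (412,190) and the knob bar at (431,167). I'll crop the fixture to check.

```bash
cat > h.py <<'E'
import numpy as np, cv2
from rig import eyes, readout
def ray(n,uv):
    m=eyes.camera_model(n);K,V=m["mtx"],m["view"];d=np.linalg.inv(K)@[uv[0],uv[1],1]
    R,t=V[:3,:3],V[:3,3]; return -R.T@t, R.T@(d*[1,-1,-1])
def onz(n,uv,z):
    o,d=ray(n,uv); return o+d*(z-o[2])/d[2]
def proj(n,p):
    m=eyes.camera_model(n);c=m["view"][:3,:3]@p+m["view"][:3,3]; c=m["mtx"]@(c*[1,-1,-1]); return c[:2]/c[2]
E
python3 - <<'E'
import cv2
a=cv2.imread("pics/top0.png")[140:275,225:490]; b=cv2.resize(a,None,fx=3,fy=3,interpolation=cv2.INTER_CUBIC); cv2.imwrite("pics/topc.png",b)
E
```

```text
(no output)
```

View pics/topc.png

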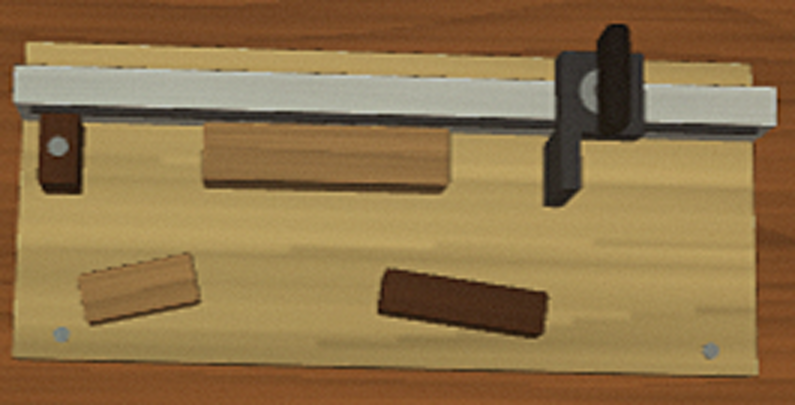

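```bash
python3 - <<'E'
from h import *
c=lambda u,v:(u/3+225-.33,v/3+140-.33)
P=[onz("top",c(*p),.018)[:2] for p in [(26,42),(12,357),(757,374),(751,63)]]
M=np.array([[.1,.23],[-.1,.23],[-.1,-.23],[.1,-.23]]);P=np.array(P)
mc,pc=M.mean(0),P.mean(0);U,S,Vt=np.linalg.svd((M-mc).T@(P-pc));R=(U@Vt).T
yaw=np.degrees(np.arctan2(R[1,0],R[0,0]));print("fixture",pc,yaw,(P-(M@R.T+pc))*1e3)
f=lambda p:(np.asarray(p)-pc)@R
print("carr/bar per z:")
for z in(.08,.09,.1,.11,.12,.13):
    print(z,"bartop ends",f(onz("top",c(622,26),z)[:2]),f(onz("top",c(620,130),z)[:2]),"carriage left",f(onz("top",c(557,52),z)[:2]))
print("block near face", f(onz("top",c(83,115),.054)[:2]),f(onz("top",c(81,190),.018)[:2]))
print("blank top corners",[f(onz("top",c(*p),.048)[:2]) for p in[(203,125),(203,182),(447,187),(450,130)]])
im=cv2.imread("pics/side0.png")[210:310,390:510];cv2.imwrite("pics/sidec.png",cv2.resize(im,None,fx=6,fy=6,interpolation=cv2.INTER_CUBIC))
E
```

```text
fixture [ 0.55685163 -0.01537306] -1.1101735785314932 [[-0.85449354 -0.53364347]
 [ 0.72023196 -0.61440245]
 [ 0.90184447  0.84060116]
 [-0.7675829   0.30744476]]
carr/bar per z:
0.08 bartop ends [ 0.10110732 -0.13205029] [ 0.03751526 -0.1302209 ] carriage left [ 0.08393706 -0.09300931]
0.09 bartop ends [ 0.09788886 -0.12959112] [ 0.03499175 -0.12778172] carriage left [ 0.08090624 -0.09097679]
0.1 bartop ends [ 0.0946704  -0.12713195] [ 0.03246824 -0.12534254] carriage left [ 0.07787542 -0.08894427]
0.11 bartop ends [ 0.09145194 -0.12467278] [ 0.02994473 -0.12290336] carriage left [ 0.0748446  -0.08691175]
0.12 bartop ends [ 0.08823348 -0.1222136 ] [ 0.02742122 -0.12046418] carriage left [ 0.07181378 -0.08487923]
0.13 bartop ends [ 0.08501502 -0.11975443] [ 0.02489771 -0.118025  ] carriage left [ 0.06878296 -0.08284671]
block near face [0.0441331  0.18840882] [0.0055322  0.19148045]
blank top corners [array([0.04150571, 0.11639947]), array([0.00630624, 0.11543429]), array([ 0.0072195 , -0.03215272]), array([ 0.04264488, -0.03378514])]
```

View pics/sidec.png

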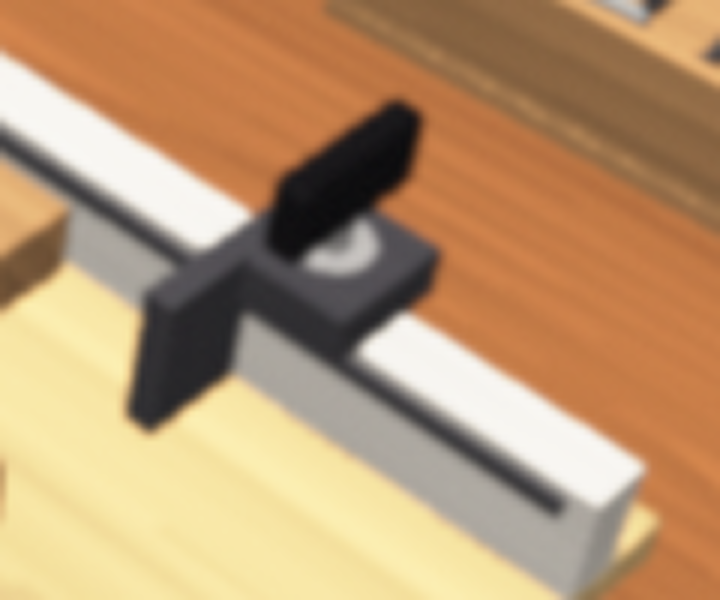

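```bash
python3 - <<'E'
from h import *
pc=np.array([.55685,-.01537]);a=np.radians(-1.11);R=np.array([[np.cos(a),-np.sin(a)],[np.sin(a),np.cos(a)]])
ims={n:cv2.imread(f"pics/{n}0.png") for n in("top","side")}
O={"top":((225,140),(265,135),3),"side":((385,205),(130,105),3)}
out=[]
def box(x0,x1,y0,y1,z0,z1):return [np.array([*(R@[x,y]+pc),z]) for z in(z0,z1) for x,y in((x0,y0),(x1,y0),(x1,y1),(x0,y1))]
kx,ky,zg=.058,-.119,.108
B=[(kx-.03,kx+.03,ky-.007,ky+.007,zg-.015,zg+.015),(kx-.025,kx+.025,ky-.025,ky+.025,zg-.028,zg-.026),(kx-.056,kx-.016,ky+.013,ky+.025,zg-.09,zg-.05)]
for n,((u,v),(w,h),s) in O.items():
    s=3 if n=="top" else 5
    c=cv2.resize(ims[n][v:v+h,u:u+w],None,fx=s,fy=s,interpolation=cv2.INTER_CUBIC)
    for b,col in zip(B,[(0,0,255),(0,255,0),(255,255,0)]):
        q=[tuple(int(round(k)) for k in ((proj(n,p)-[u,v]+.5)*s)) for p in box(*b)]
        for i in range(4):
            for e in((i,(i+1)%4),(4+i,4+(i+1)%4),(i,i+4)):cv2.line(c,q[e[0]],q[e[1]],col,1)
    out.append(c)
t=cv2.resize(out[0][:240,450:],None,fx=1.8,fy=1.8)
H=max(t.shape[0],out[1].shape[0]);print(t.shape,out[1].shape)
W=np.zeros((600,800,3),np.uint8);t=t[:,:]
s=cv2.resize(out[1],(390,315));t=cv2.resize(t,(400,int(t.shape[0]*400/t.shape[1])))
W[:t.shape[0],:400]=t;W[:315,405:795]=s
W=W[:max(t.shape[0],315)];cv2.imwrite("pics/ov.png",W)
g=R@[kx,ky]+pc;print("knob world",g, "tool now",readout.observe()["position"])
E
```

```text
(432, 621, 3) (525, 650, 3)
knob world [ 0.61253385 -0.13547124] tool now [0.21189244 0.50726055 0.24774847]
```

View pics/ov.png

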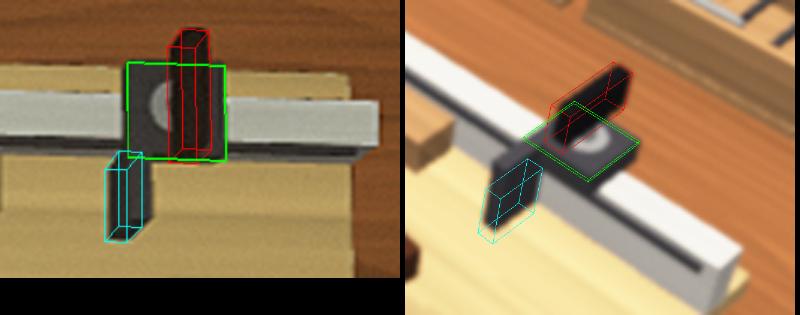

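The overlay matches: knob axis near world (0.6125, -0.1355), grip height about 0.108, bar square to the fence. Next I work out the approach rows, using the flipped grasp so joint 6 stays in range when turning counter-clockwise.

```bash
cat >> h.py <<'E'
def to(target,yawy,n=None,show=True):
    """rows (tool axes) from present pose to target, with tool y ending at world angle yawy (deg); tool down"""
    s=readout.observe();p=s["position"];T=s["tool_rot"];c=np.degrees(np.arctan2(T[1,1],T[0,1]))
    dr=-(yawy-c); d=np.asarray(target)-p; dr=(dr+180)%360-180
    n=n or int(max(np.ceil(abs(dr)/7),np.ceil(np.linalg.norm(d)/38)))
    out=[];q=np.array(p);a=c
    for i in range(n):
        th=np.radians(a);y=np.array([np.cos(th),np.sin(th),0]);z=np.array([0,0,-1.]);x=np.cross(y,z)
        w=(p+d*(i+1)/n)-q; sh=np.round([w@x,w@y,w@z],4)*1e3; q=q+(sh[0]*x+sh[1]*y+sh[2]*z)/1e3
        r=round(dr/n,1); a-=r; out.append("0 %.1f %.1f %.1f 0 0 %.1f"%(*sh,r))
    for i in range(0,n,5): print("; ".join(out[i:i+5]))
E
python3 -c "
from h import *
to([.6125,-.1355,.17],-91.1)"
```

```text
0 -26.8 -19.1 3.4 0 0 6.9; 0 -29.0 -15.7 3.4 0 0 6.9; 0 -30.6 -12.1 3.3 0 0 6.9; 0 -31.9 -8.3 3.4 0 0 6.9; 0 -32.6 -4.5 3.4 0 0 6.9
0 -32.9 -0.5 3.4 0 0 6.9; 0 -32.8 3.4 3.4 0 0 6.9; 0 -32.1 7.4 3.3 0 0 6.9; 0 -30.9 11.1 3.4 0 0 6.9; 0 -29.5 14.8 3.4 0 0 6.9
0 -27.4 18.2 3.4 0 0 6.9; 0 -25.0 21.4 3.4 0 0 6.9; 0 -22.3 24.3 3.3 0 0 6.9; 0 -19.2 26.7 3.4 0 0 6.9; 0 -15.9 28.9 3.4 0 0 6.9
0 -12.2 30.5 3.4 0 0 6.9; 0 -8.6 31.8 3.4 0 0 6.9; 0 -4.6 32.6 3.3 0 0 6.9; 0 -0.7 33.0 3.4 0 0 6.9; 0 3.3 32.7 3.4 0 0 6.9
0 7.2 32.2 3.4 0 0 6.9; 0 11.0 31.0 3.4 0 0 6.9; 0 14.6 29.5 3.3 0 0 6.9
```

Emit:
{"op": "arm_command", "data": {
  "rows": "0 -27 -19 3.4 0 0 6.9; 0 -29 -16 3.4 0 0 6.9; 0 -31 -12 3.4 0 0 6.9; 0 -32 -8 3.4 0 0 6.9; 0 -33 -4 3.4 0 0 6.9"
}}

```text
time_s: 0.52
position: [0.3008, 0.3661, 0.231]
tool_rot: [[-0.537, 0.843, -0.0], [0.843, 0.537, -0.0], [-0.0, -0.001, -1.0]]
ft_force: [0.8, 0.6, 0.2]
grip_width: 0.0852
```

Emit:
{"op": "arm_command", "data": {
  "rows": "0 -33 0 3.4 0 0 6.9; 0 -33 3 3.4 0 0 6.9; 0 -32 7 3.4 0 0 6.9; 0 -31 11 3.4 0 0 6.9; 0 -29 15 3.4 0 0 6.9"
}}

```text
time_s: 0.93
position: [0.3878, 0.2264, 0.2141]
tool_rot: [[0.035, 0.999, -0.0], [0.999, -0.035, -0.0], [-0.0, -0.0, -1.0]]
ft_force: [0.2, 0.8, 0.2]
grip_width: 0.0855
```

Emit:
{"op": "arm_command", "data": {
  "rows": "0 -27 18 3.4 0 0 6.9; 0 -25 21 3.4 0 0 6.9; 0 -22 24 3.4 0 0 6.9; 0 -19 27 3.4 0 0 6.9; 0 -16 29 3.4 0 0 6.9"
}}

```text
time_s: 1.35
position: [0.4746, 0.0874, 0.197]
tool_rot: [[0.595, 0.804, -0.001], [0.804, -0.595, 0.0], [-0.0, -0.0, -1.0]]
ft_force: [0.2, 1.0, 0.3]
grip_width: 0.0856
```

Emit:
{"op": "arm_command", "data": {
  "rows": "0 -12 30 3.4 0 0 6.9; 0 -9 32 3.4 0 0 6.9; 0 -5 33 3.4 0 0 6.9; 0 -1 33 3.4 0 0 6.9; 0 3 33 3.4 0 0 6.9"
}}

```text
time_s: 1.77
position: [0.5608, -0.0534, 0.1798]
tool_rot: [[0.946, 0.325, -0.001], [0.325, -0.946, 0.0], [-0.001, -0.001, -1.0]]
ft_force: [0.1, 0.7, -0.0]
grip_width: 0.0853
```

Emit:
{"op": "arm_command", "data": {
  "rows": "0 7 32 3.4 0 0 6.9; 0 11 31 3.4 0 0 6.9; 0 15 30 3.4 0 0 6.9; 0 0 0 0 0 0 0; 0 0 0 0 0 0 0"
}}

```text
time_s: 2.18
position: [0.6128, -0.1373, 0.1689]
tool_rot: [[1.0, -0.026, -0.002], [-0.026, -1.0, 0.001], [-0.002, -0.001, -1.0]]
ft_force: [0.1, -0.1, 0.5]
grip_width: 0.0856
```

```bash
python3 - <<'E'
from h import *
s=readout.observe();print(s["time_s"],s["position"],s["tool_rot"][:2,1],s["ft_force"],s["wrist_torque"])
to([.6125,-.1355,.111],-91.1)
c=cv2.resize(eyes.get_image("side")[150:330,330:560,::-1],None,fx=3,fy=3);cv2.imwrite("pics/s1.png",c)
E
```

```text
2.1833 [ 0.61282445 -0.13730935  0.16888116] [-0.0256862  -0.99966979] [ 0.12803938 -0.05471694  0.48542731] [-0.01823586  0.00886672  0.03205127]
0 -0.4 -1.8 57.9 0 0 -0.4
```

View pics/s1.png

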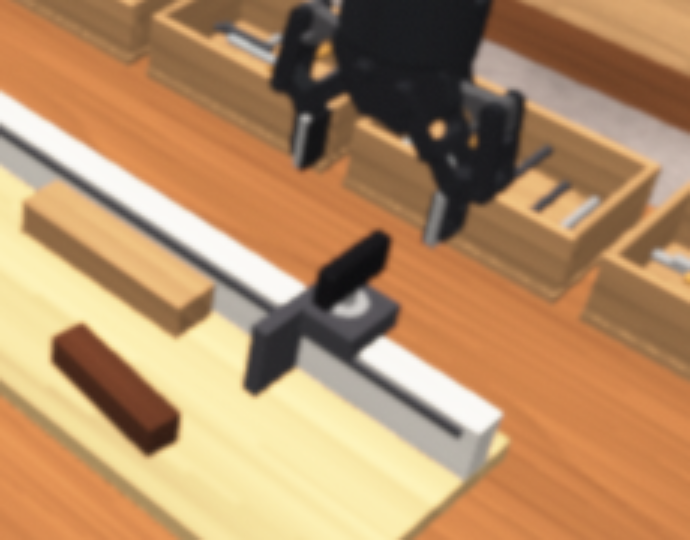

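The open fingers at (305,150) and (440,225) straddle the knob bar at (355,270), and nothing is in the way below. I'll descend and close gently first.

Emit:
{"op": "arm_command", "data": {
  "rows": "0 0 -1.8 29 0 0 -0.4; 0 -0.4 0 29 0 0 0; 0 0 0 0 0 0 0; 0 0 0 0 0 0 0"
}}

```text
time_s: 2.57
position: [0.6118, -0.1331, 0.1119]
tool_rot: [[1.0, -0.015, -0.002], [-0.015, -1.0, 0.001], [-0.002, -0.001, -1.0]]
ft_force: [0.6, 0.8, 0.3]
grip_width: 0.0855
```

Emit:
{"op": "arm_command", "data": {
  "rows": "1 0 0 0 0 0 0; 1 0 0 0 0 0 0; 1 0 0 0 0 0 0; 1 0 0 0 0 0 0; 1 0 0 0 0 0 0",
  "squeeze": 20
}}

```text
time_s: 2.98
position: [0.6126, -0.1343, 0.1129]
tool_rot: [[1.0, -0.017, 0.001], [-0.017, -1.0, -0.0], [0.001, 0.0, -1.0]]
ft_force: [0.4, 0.0, 0.2]
grip_width: 0.026
```

Emit:
{"op": "arm_command", "data": {
  "rows": "1 0 0 0 0 0 0; 1 0 0 0 0 0 0; 1 0 0 0 0 0 0; 1 0 0 0 0 0 0; 1 0 0 0 0 0 0"
}}

```text
time_s: 3.4
position: [0.6125, -0.1344, 0.1126]
tool_rot: [[1.0, -0.017, 0.001], [-0.017, -1.0, -0.0], [0.001, 0.0, -1.0]]
ft_force: [-1.3, -0.3, 5.9]
grip_width: 0.014
```

Emit:
{"op": "arm_command", "data": {
  "rows": "1 0 0 0 0 0 0; 1 0 0 0 0 0 0; 1 0 0 0 0 0 -3; 1 0 0 0 0 0 -3; 1 0 0 0 0 0 0",
  "squeeze": 120
}}

```text
time_s: 3.82
position: [0.6124, -0.1346, 0.1128]
tool_rot: [[0.996, 0.09, 0.001], [0.09, -0.996, -0.001], [0.0, 0.001, -1.0]]
ft_force: [-2.0, -0.5, 6.4]
grip_width: 0.012
```

```bash
cat > st.py <<'E'
from h import *
s=readout.observe();T=s["tool_rot"];print(s["time_s"],s["position"].round(4),"yaw",np.degrees(np.arctan2(T[1,1],T[0,1])).round(2),"F",s["ft_force"].round(1),"M",s["wrist_torque"].round(2),"w",round(s["grip_width"],4),"q6",s["q"][5].round(1))
E
python3 st.py
```

```text
3.8167 [ 0.6124 -0.1346  0.1128] yaw -84.85 F [-2.  -0.5  6.4] M [-0.1   0.36 -0.16] w 0.012 q6 61.7
```

Emit:
{"op": "arm_command", "data": {
  "rows": "1 0 0 0 0 0 -4; 1 0 0 0 0 0 -4; 1 0 0 0 0 0 0"
}}

```text
time_s: 4.07
position: [0.6124, -0.1349, 0.1128]
tool_rot: [[0.974, 0.228, 0.001], [0.228, -0.974, -0.001], [0.0, 0.001, -1.0]]
ft_force: [-3.4, -2.7, 6.7]
grip_width: 0.0119
```

```bash
python3 st.py; python3 - <<'E'
from h import *
a=cv2.resize(eyes.get_image("side")[150:310,360:560,::-1],None,fx=2,fy=2,interpolation=3);b=cv2.resize(eyes.get_image("top")[100:260,340:540,::-1],None,fx=2,fy=2,interpolation=3)
cv2.imwrite("pics/s2.png",np.hstack([a,b]))
E
```

```text
4.0667 [ 0.6124 -0.1349  0.1128] yaw -76.83 F [-3.4 -2.7  6.7] M [-0.42  0.4  -0.31] w 0.0119 q6 53.6
```

View pics/s2.png

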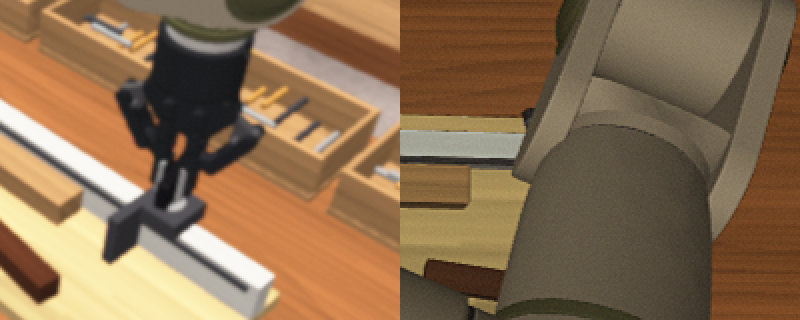

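The fingers hold the bar at (170,185) in the left half and turn it. The arm hides the knob from the top camera. I'll keep turning.

Emit:
{"op": "arm_command", "data": {
  "rows": "1 0 0 0 0 0 -6; 1 0 0 0 0 0 -6; 1 0 0 0 0 0 -6; 1 0 0 0 0 0 -6; 1 0 0 0 0 0 0"
}}

```text
time_s: 4.58
position: [0.6131, -0.135, 0.1128]
tool_rot: [[0.796, 0.605, 0.002], [0.605, -0.796, -0.002], [0.001, 0.003, -1.0]]
ft_force: [1.5, -2.2, 5.1]
grip_width: 0.012
```

```bash
python3 st.py
```

```text
4.5833 [ 0.6131 -0.135   0.1128] yaw -52.76 F [ 1.5 -2.2  5.1] M [-0.44 -0.08  0.07] w 0.012 q6 29.6
```

Emit:
{"op": "arm_command", "data": {
  "rows": "1 0 0 0 0 0 -6; 1 0 0 0 0 0 -6; 1 0 0 0 0 0 -6; 1 0 0 0 0 0 -6; 1 0 0 0 0 0 -6"
}}

```text
time_s: 5.0
position: [0.6141, -0.135, 0.1128]
tool_rot: [[0.388, 0.921, 0.005], [0.921, -0.388, -0.002], [0.0, 0.005, -1.0]]
ft_force: [7.9, -3.3, 2.3]
grip_width: 0.012
```

Emit:
{"op": "arm_command", "data": {
  "rows": "1 0 0 0 0 0 -3; 1 0 0 0 0 0 -2; 1 0 0 0 0 0 0"
}}

```text
time_s: 5.25
position: [0.6143, -0.1351, 0.1128]
tool_rot: [[0.309, 0.951, 0.006], [0.951, -0.309, -0.002], [-0.0, 0.006, -1.0]]
ft_force: [7.8, -3.1, 2.7]
grip_width: 0.0119
```

```bash
python3 st.py; python3 - <<'E'
from h import *
a=cv2.resize(eyes.get_image("side")[190:290,390:510,::-1],None,fx=5,fy=5,interpolation=3)
cv2.imwrite("pics/s3.png",a)
E
```

```text
5.25 [ 0.6143 -0.1351  0.1128] yaw -18.02 F [ 7.8 -3.1  2.7] M [-0.45 -1.14  0.08] w 0.0119 q6 -5.2
```

View pics/s3.png

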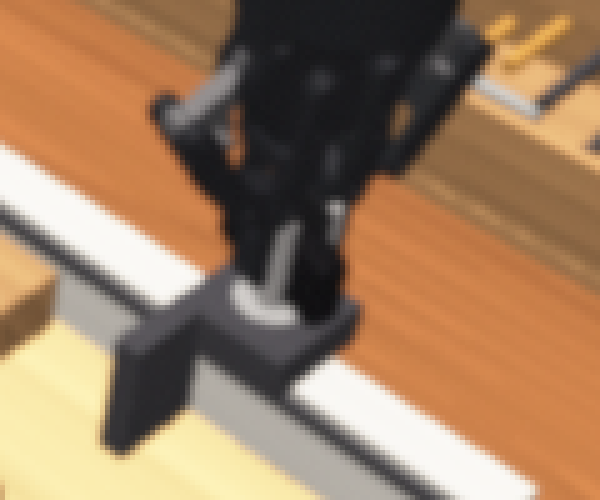

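Emit:
{"op": "arm_command", "data": {
  "rows": "1 0 0 0 0 0 -2; 1 0 0 0 0 0 -2; 1 0 0 0 0 0 0"
}}

```text
time_s: 5.55
position: [0.6144, -0.135, 0.1128]
tool_rot: [[0.245, 0.969, 0.006], [0.969, -0.245, -0.001], [0.0, 0.006, -1.0]]
ft_force: [8.0, -3.4, 1.2]
grip_width: 0.012
```

```bash
python3 st.py
```

```text
5.55 [ 0.6144 -0.135   0.1128] yaw -14.2 F [ 8.  -3.4  1.2] M [-0.37 -1.21 -1.43] w 0.012 q6 -9.0
```

That is the hard stop (moment -1.43 N m, 77° turned), so the knob is fully open. I'll back off a little, relieve the side load and start sliding.

Emit:
{"op": "arm_command", "data": {
  "rows": "1 0.4 1.4 0 0 0 1.5; 1 0 0 0 0 0 0; 1 4.8 -1.3 0 0 0 0; 1 4.8 -1.3 0 0 0 0"
}}

```text
time_s: 5.88
position: [0.6148, -0.1251, 0.1128]
tool_rot: [[0.271, 0.963, 0.003], [0.963, -0.271, -0.001], [-0.001, 0.003, -1.0]]
ft_force: [2.6, -2.7, 4.6]
grip_width: 0.0116
```

```bash
python3 st.py
```

```text
5.8833 [ 0.6148 -0.1251  0.1128] yaw -15.73 F [ 2.6 -2.7  4.6] M [-0.49 -0.36 -0.59] w 0.0116 q6 -6.6
```

Emit:
{"op": "arm_command", "data": {
  "rows": "1 4.8 -1.3 0 0 0 0; 1 4.8 -1.3 0 0 0 0; 1 4.8 -1.3 0 0 0 0; 1 4.8 -1.3 0 0 0 0; 1 4.8 -1.3 0 0 0 0"
}}

```text
time_s: 6.3
position: [0.6152, -0.0996, 0.1128]
tool_rot: [[0.27, 0.963, 0.004], [0.963, -0.27, -0.001], [-0.0, 0.004, -1.0]]
ft_force: [5.1, -2.7, 4.9]
grip_width: 0.0121
```

Emit:
{"op": "arm_command", "data": {
  "rows": "1 4.8 -1.3 0 0 0 0; 1 4.8 -1.3 0 0 0 0; 1 2.9 -0.8 0 0 0 0; 1 2.9 -0.8 0 0 0 0; 1 2.9 -0.8 0 0 0 0"
}}

```text
time_s: 6.72
position: [0.6155, -0.0807, 0.1128]
tool_rot: [[0.27, 0.963, 0.004], [0.963, -0.269, -0.001], [0.0, 0.004, -1.0]]
ft_force: [5.6, -3.2, 3.4]
grip_width: 0.0116
```

Emit:
{"op": "arm_command", "data": {
  "rows": "1 2.9 -0.8 0 0 0 0; 1 2.9 -0.8 0 0 0 0; 1 2.9 -0.8 0 0 0 0; 1 2.9 -0.8 0 0 0 0; 1 2.9 -0.8 0 0 0 0"
}}

```text
time_s: 7.13
position: [0.6158, -0.066, 0.1128]
tool_rot: [[0.27, 0.963, 0.005], [0.963, -0.27, -0.002], [-0.0, 0.005, -1.0]]
ft_force: [7.2, -4.1, 2.9]
grip_width: 0.0122
```

```bash
python3 st.py
```

```text
7.1333 [ 0.6158 -0.066   0.1128] yaw -15.64 F [ 7.2 -4.1  2.9] M [-0.77 -1.02 -0.63] w 0.0122 q6 -1.4
```

Emit:
{"op": "arm_command", "data": {
  "rows": "1 2.9 -0.2 0 0 0 0; 1 2.9 -0.2 0 0 0 0; 1 2.9 -0.7 0 0 0 0; 1 2.9 -0.7 0 0 0 0; 1 2.9 -0.7 0 0 0 0"
}}

```text
time_s: 7.55
position: [0.6163, -0.0511, 0.1128]
tool_rot: [[0.27, 0.963, 0.002], [0.963, -0.27, -0.001], [-0.001, 0.002, -1.0]]
ft_force: [2.8, -4.0, 6.0]
grip_width: 0.0122
```

Emit:
{"op": "arm_command", "data": {
  "rows": "1 2.9 -0.7 0 0 0 0; 1 2.9 -0.7 0 0 0 0; 1 2.9 -0.7 0 0 0 0; 1 2.9 -0.7 0 0 0 0; 1 2.9 -0.7 0 0 0 0"
}}

```text
time_s: 7.97
position: [0.6166, -0.0362, 0.1128]
tool_rot: [[0.269, 0.963, 0.002], [0.963, -0.269, -0.001], [-0.001, 0.002, -1.0]]
ft_force: [0.9, -3.6, 7.0]
grip_width: 0.012
```

Emit:
{"op": "arm_command", "data": {
  "rows": "1 2.9 -0.7 0 0 0 0; 1 2.9 -0.7 0 0 0 0; 1 2.9 -0.7 0 0 0 0; 1 2.9 -0.7 0 0 0 0; 1 2.9 -0.7 0 0 0 0"
}}

```text
time_s: 8.38
position: [0.6169, -0.0212, 0.1128]
tool_rot: [[0.269, 0.963, 0.001], [0.963, -0.269, -0.001], [-0.001, 0.002, -1.0]]
ft_force: [0.7, -3.9, 8.0]
grip_width: 0.0124
```

```bash
python3 st.py; python3 - <<'E'
from h import *
a=cv2.resize(eyes.get_image("side")[150:310,290:500,::-1],None,fx=3,fy=3,interpolation=3)
cv2.imwrite("pics/s4.png",a)
E
```

```text
8.3833 [ 0.6169 -0.0212  0.1128] yaw -15.63 F [ 0.7 -3.9  8. ] M [-0.62 -0.03 -0.67] w 0.0124 q6 2.7
```

View pics/s4.png

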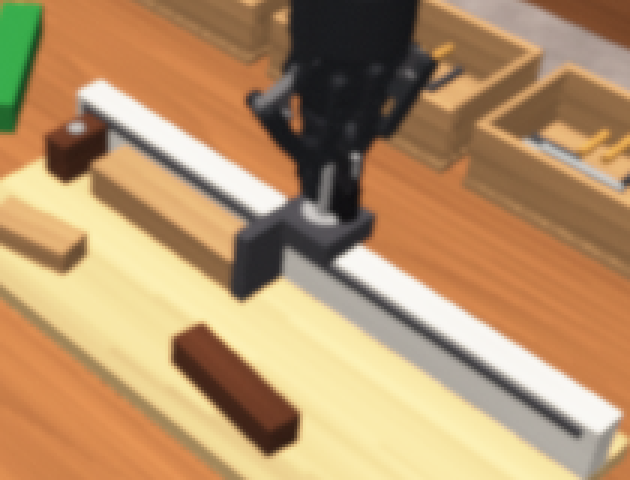

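The stop arm at (258,262) is pushing the blank along the fence, with a gap of about 20 mm left to the end block at (75,145). The offcut and short piece are clear. I'll go on in smaller steps.

Emit:
{"op": "arm_command", "data": {
  "rows": "1 1.9 -0.5 0 0 0 0; 1 1.9 -0.5 0 0 0 0; 1 1.9 -0.5 0 0 0 0; 1 1.9 -0.5 0 0 0 0; 1 1.9 -0.5 0 0 0 0"
}}

```text
time_s: 8.85
position: [0.6171, -0.0116, 0.1128]
tool_rot: [[0.269, 0.963, 0.002], [0.963, -0.269, -0.001], [-0.001, 0.002, -1.0]]
ft_force: [0.2, -4.4, 7.2]
grip_width: 0.0123
```

Emit:
{"op": "arm_command", "data": {
  "rows": "1 1 -0.2 0 0 0 0; 1 1 -0.2 0 0 0 0; 1 1 -0.2 0 0 0 0; 1 1 -0.2 0 0 0 0"
}}

```text
time_s: 9.18
position: [0.6172, -0.0075, 0.1128]
tool_rot: [[0.269, 0.963, 0.001], [0.963, -0.269, -0.001], [-0.001, 0.001, -1.0]]
ft_force: [-0.8, -3.7, 7.1]
grip_width: 0.0124
```

Emit:
{"op": "arm_command", "data": {
  "rows": "1 1 -0.2 0 0 0 0; 1 1 -0.2 0 0 0 0; 1 1 -0.2 0 0 0 0"
}}

```text
time_s: 9.43
position: [0.6173, -0.0044, 0.1128]
tool_rot: [[0.269, 0.963, 0.001], [0.963, -0.269, -0.001], [-0.001, 0.001, -1.0]]
ft_force: [-1.6, -3.6, 8.3]
grip_width: 0.0119
```

Emit:
{"op": "arm_command", "data": {
  "rows": "1 1 -0.2 0 0 0 0; 1 1 -0.2 0 0 0 0"
}}

```text
time_s: 9.6
position: [0.6174, -0.0023, 0.1128]
tool_rot: [[0.269, 0.963, 0.0], [0.963, -0.269, -0.001], [-0.001, 0.001, -1.0]]
ft_force: [-0.5, -3.6, 9.2]
grip_width: 0.0118
```

Emit:
{"op": "arm_command", "data": {
  "rows": "1 1 -0.2 0 0 0 0; 1 1 -0.2 0 0 0 0"
}}

```text
time_s: 9.77
position: [0.6174, -0.0017, 0.1128]
tool_rot: [[0.269, 0.963, -0.0], [0.963, -0.269, -0.004], [-0.004, 0.001, -1.0]]
ft_force: [-4.0, -14.6, 8.0]
grip_width: 0.0122
```

Emit:
{"op": "arm_command", "data": {
  "rows": "1 0.8 -0.2 0 0 0 0"
}}

```text
time_s: 9.85
position: [0.6174, -0.0016, 0.1128]
tool_rot: [[0.27, 0.963, -0.0], [0.963, -0.27, -0.005], [-0.005, 0.001, -1.0]]
ft_force: [-3.5, -17.0, 7.3]
grip_width: 0.0115
```

The stop is pressing with Fy = -17 N, of which about 13 N reaches the blank. I'll hold, ease off slightly, then begin turning the knob clockwise.

Emit:
{"op": "arm_command", "data": {
  "rows": "1 0 0 0 0 0 0; 1 0 0 0 0 0 0; 1 0 0 0 0 0 0; 1 -0.7 0.2 0 0 0 0; 1 0 0 0 0 0 0"
}}

```text
time_s: 10.27
position: [0.6174, -0.0018, 0.1128]
tool_rot: [[0.27, 0.963, -0.0], [0.963, -0.27, -0.003], [-0.003, 0.001, -1.0]]
ft_force: [-2.5, -10.8, 8.7]
grip_width: 0.0121
```

Emit:
{"op": "arm_command", "data": {
  "rows": "1 0 0 0 0 0 5; 1 0 0 0 0 0 5; 1 0 0 0 0 0 5"
}}

```text
time_s: 10.52
position: [0.6168, -0.0015, 0.1128]
tool_rot: [[0.512, 0.859, -0.002], [0.859, -0.512, -0.004], [-0.004, 0.0, -1.0]]
ft_force: [-7.2, -10.7, 10.5]
grip_width: 0.0119
```

```bash
python3 st.py
```

```text
10.5167 [ 0.6168 -0.0015  0.1128] yaw -30.8 F [ -7.2 -10.7  10.5] M [-1.62  1.06  0.14] w 0.0119 q6 19.8
```

Emit:
{"op": "arm_command", "data": {
  "rows": "1 -0.5 -0.8 0 0 0 6; 1 0 0 0 0 0 6; 1 0 0 0 0 0 6"
}}

```text
time_s: 10.77
position: [0.616, -0.0011, 0.1128]
tool_rot: [[0.753, 0.658, -0.001], [0.658, -0.753, -0.003], [-0.003, 0.001, -1.0]]
ft_force: [-5.3, -7.0, 8.9]
grip_width: 0.0121
```

```bash
python3 st.py
```

```text
10.7667 [ 0.616  -0.0011  0.1128] yaw -48.85 F [-5.3 -7.   8.9] M [-1.16  0.83  0.17] w 0.0121 q6 37.9
```

Emit:
{"op": "arm_command", "data": {
  "rows": "1 -0.2 -0.8 0 0 0 6; 1 0 0 0 0 0 6; 1 0 0 0 0 0 6; 1 0 0 0 0 0 0"
}}

```text
time_s: 11.1
position: [0.6155, -0.0002, 0.1127]
tool_rot: [[0.92, 0.393, -0.001], [0.393, -0.92, -0.002], [-0.002, 0.002, -1.0]]
ft_force: [-3.2, -6.4, 9.3]
grip_width: 0.0121
```

```bash
python3 st.py
```

```text
11.1 [ 6.155e-01 -2.000e-04  1.127e-01] yaw -66.86 F [-3.2 -6.4  9.3] M [-1.08  0.68 -0.09] w 0.0121 q6 55.9
```

Emit:
{"op": "arm_command", "data": {
  "rows": "1 0 0 0 0 0 6; 1 0 0 0 0 0 6; 1 0 0 0 0 0 6; 1 0 0 0 0 0 4; 1 0 0 0 0 0 0"
}}

```text
time_s: 11.52
position: [0.6153, 0.0007, 0.1128]
tool_rot: [[1.0, 0.022, -0.001], [0.022, -1.0, -0.0], [-0.001, 0.0, -1.0]]
ft_force: [-4.7, -1.6, 9.8]
grip_width: 0.0118
```

```bash
python3 st.py
```

```text
11.5167 [0.6153 0.0007 0.1128] yaw -88.76 F [-4.7 -1.6  9.8] M [-0.39  0.76 -0.1 ] w 0.0118 q6 77.8
```

Emit:
{"op": "arm_command", "data": {
  "rows": "1 0 0 0 0 0 2; 1 0 0 0 0 0 1.5; 1 0 0 0 0 0 0"
}}

```text
time_s: 11.77
position: [0.6153, 0.0008, 0.1128]
tool_rot: [[0.999, -0.036, -0.001], [-0.036, -0.999, -0.001], [-0.001, 0.001, -1.0]]
ft_force: [-4.5, -1.5, 10.5]
grip_width: 0.0123
```

```bash
python3 st.py
```

```text
11.7667 [0.6153 0.0008 0.1128] yaw -92.04 F [-4.5 -1.5 10.5] M [-0.32  0.72  0.61] w 0.0123 q6 81.1
```

Emit:
{"op": "arm_command", "data": {
  "rows": "1 0 0 0 0 0 1; 1 0 0 0 0 0 0"
}}

```text
time_s: 11.93
position: [0.6153, 0.0008, 0.1128]
tool_rot: [[0.999, -0.051, -0.001], [-0.051, -0.999, -0.001], [-0.001, 0.001, -1.0]]
ft_force: [-3.6, -2.0, 10.4]
grip_width: 0.012
```

```bash
python3 st.py
```

```text
11.9333 [0.6153 0.0008 0.1128] yaw -92.94 F [-3.6 -2.  10.4] M [-0.26  0.73  1.24] w 0.012 q6 82.1
```

The moment is now +1.24 N m, so the knob is against its clamped stop. I'll unwind the twist, release and lift.

Emit:
{"op": "arm_command", "data": {
  "rows": "1 0 0 0 0 0 -1.5; 0 0 0 0 0 0 0; 0 0 0 0 0 0 0; 0 0 0 0 0 0 0; 0 0 0 0 0 0 0"
}}

```text
time_s: 12.35
position: [0.6157, 0.0009, 0.1116]
tool_rot: [[1.0, -0.026, -0.001], [-0.026, -1.0, 0.0], [-0.001, -0.0, -1.0]]
ft_force: [-0.1, 0.8, 0.2]
grip_width: 0.0602
```

Emit:
{"op": "arm_command", "data": {
  "rows": "0 0 0 0 0 0 0; 0 0 0 0 0 0 0; 0 0 0 -10 0 0 0; 0 0 0 -30 0 0 0; 0 0 0 -40 0 0 0"
}}

```text
time_s: 12.77
position: [0.6148, 0.0008, 0.1911]
tool_rot: [[1.0, -0.026, -0.006], [-0.026, -1.0, 0.001], [-0.006, -0.001, -1.0]]
ft_force: [1.2, -0.1, 0.5]
grip_width: 0.0855
```

Emit:
{"op": "arm_command", "data": {
  "rows": "0 0 -35 -20 0 0 0; 0 0 -40 0 0 0 0; 0 0 -40 0 0 0 0; 0 0 -40 0 0 0 0; 0 0 -40 0 0 0 0"
}}

```text
time_s: 13.18
position: [0.6207, 0.1974, 0.2133]
tool_rot: [[1.0, -0.026, 0.001], [-0.026, -1.0, 0.0], [0.001, -0.0, -1.0]]
ft_force: [0.9, -0.3, -0.4]
grip_width: 0.0851
```

Emit:
{"op": "arm_command", "data": {
  "rows": "0 0 -40 0 0 0 0; 0 0 -40 0 0 0 0; 0 0 -20 0 0 0 0; 0 0 0 0 0 0 0; 0 0 0 0 0 0 0"
}}

```text
time_s: 13.6
position: [0.6233, 0.2963, 0.2124]
tool_rot: [[1.0, -0.024, 0.0], [-0.024, -1.0, -0.0], [0.0, 0.0, -1.0]]
ft_force: [-0.6, -1.0, -0.7]
grip_width: 0.0854
```

```bash
python3 st.py; python3 - <<'E'
from h import *
t=eyes.get_image("top");s=eyes.get_image("side");cv2.imwrite("pics/top9.png",t[:,:,::-1]);cv2.imwrite("pics/side9.png",s[:,:,::-1])
a=cv2.resize(t[140:275,225:490,::-1],None,fx=3,fy=3,interpolation=3)[:, :795];b=cv2.resize(s[165:280,290:480,::-1],(430,260),interpolation=3)
W=np.zeros((600,800,3),np.uint8);W[:330,:795]=a[:330];W[335:595,:430]=b;cv2.imwrite("pics/f.png",W)
E
```

```text
13.6 [0.6233 0.2963 0.2124] yaw -91.38 F [-0.6 -1.  -0.7] M [-0.01 -0.    0.  ] w 0.0854 q6 107.0
```

View pics/f.png

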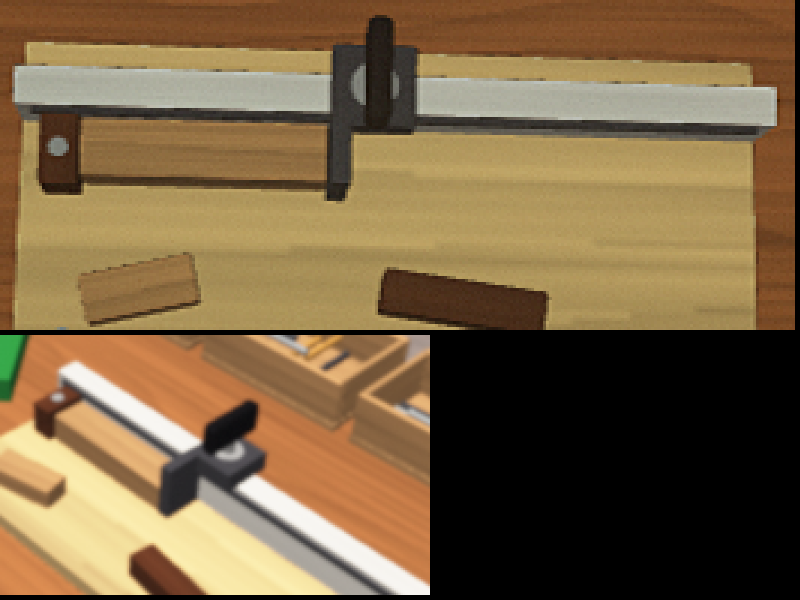

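The final view shows the blank closed up between the end block (82,150) and the stop arm (335,160), with no gap. The knob bar at (381,70) is square to the fence, the two bystanders are where they started, and the gripper is clear. Handing in.

```bash
python3 -c "
from rig import env
print(env.close_job())"
```

```text
the job is handed in; nothing more can be done
None
```

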